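# Spatula back in the carousel, tall jar to the front and held

### The job

Take the little flat spatula out of its cork rest and slide it blade-down, all the way home, into the slotted holder in the middle of the vanity carousel, and let go of it. Then take the carousel by the upright post on its rim and turn it until the tall knob-capped jar stands squarely at the front, in line with the tongue on the base, and finish still holding the post so the turntable stays put while I open the jar (do not let go at the end). Leave the pill box, the thimble cup and the night light where they stand.

Things in the scene. Friction and masses are not known exactly. Their poses are not given: they have to be found in the camera images.
- base: Fixed dark wooden base of the carousel on the dresser top, a disc 220 mm across and 12 mm high; origin at the centre of its underside, on the vertical turning axis. Its -x axis points to the carousel's front, which is marked by a tongue reaching out to 175 mm from the axis. Position and yaw vary.
- tongue (a point): Top of the 14 mm metal bead on the base's front tongue, 158 mm from the turning axis, 22 mm above the dresser top.
- front_place (a point): Fixed point of the base, 85 mm in front of the turning axis and 26 mm above the dresser top: the tall jar's point must come here. The disc turns past it.
- disc (a joint): Angle of the turning disc (270 mm across, top 26 mm above the dresser top) about the vertical axis, rad, growing counterclockwise seen from above; at 0 and 2 pi the tall jar is at the front. Starts between 1.0 and 5.3, turns freely both ways with a light drag (under 1.5 N at the post), stays where left. Jars and holder are fixed to it.
- tall_jar (a point): Centre of the underside of the tall jar, on the disc's top, 85 mm from the axis. The jar is round, glass with a metal cap, 44 mm across, 79 mm high with the 18 mm ball knob on its cap: the only tall, knobbed one. This point turns with the disc.
- squat_jar (a point): Foot centre of the squat round jar (56 mm wide, 34 mm high) on the disc, opposite the tall jar, 85 mm from the axis. A low square jar (44 mm wide, 36 mm high) stands opposite the post, also 85 mm from the axis.
- post: Round upright wooden post, 16 mm across, 100 mm high, standing on the disc near its rim, 110 mm from the axis (seen from above, 90 degrees clockwise from the tall jar). Origin at the centre of its foot, 26 mm above the dresser top; foot collar 28 mm wide, 6 mm high. It spins easily about its own axis, like a crank handle.
- post_top (a point): Centre of the post's top, 126 mm above the dresser top.
- slot_floor (a point): Centre of the slot's floor in the wooden holder (30 mm in x, 46 mm in y), on the turning axis, 30 mm above the dresser top; its axes turn with the disc. Slot 7 mm wide along this point's x, 28 mm long along its y, straight for 36 mm above the floor; its long sides then flare outwards for 8 mm more: holder top about 74 mm above the dresser top.
- rest: Cork block 56 x 56 mm, 36 mm high, fixed on the dresser top to the left of the carousel; origin at the centre of its underside. Its slot, 7 mm along x and 28 mm along y, has its floor 6 mm above the dresser top. Position and yaw vary.
- spatula: Flat cosmetic spatula, 125 mm long, about 35 g, loose, standing blade-down in the cork rest's slot, perhaps leaning a little. Origin at the centre of the blade's end, z up to the handle's end, x thickness, y width. Steel blade 4 x 24 mm (last 8 mm 18 wide) for z 0-60; wooden handle 12 x 26 mm for z 60-125. Either way round fits. Fully home, its end rests on the slot's floor.
- pill_box: Bystander: white weekly pill box with seven flip lids, 36 x 154 x 25 mm, origin at the centre of its underside. Loose.
- thimble_cup: Bystander: small white ceramic cup, 42 mm across, 36 mm high, origin at the centre of its underside. Loose.
- night_light: Bystander: dome-shaped night light with a toggle, 72 mm across, 56 mm high, origin at the centre of its underside. Loose.
There are look-alikes about, which are no part of the job. Of the things shaped like the spatula, the cork one is meant.

How it is judged (in metres and radians):
On the way, in this order (a step that is already met when the one before it is completed fails the run):
1. the spatula stands fully home in the holder's slot and is let go (distance between spatula and slot_floor below 0.008 m and angle between spatula's own z axis and vertical below 0.2 rad and contact force between the fingers and spatula below 0.05 N), for 0.2 s.
2. the post is taken while the tall jar is still away from the front (contact force between the fingers and post above 1 N and horizontal distance between tall_jar and front_place above 0.03 m), for 0.1 s.
At the end, for the whole second after the job is handed in: The tall jar is within 10 mm of its place at the front, the disc stands still (under 0.05 rad/s), the fingers hold the post (over 1 N), and the spatula stands untouched in the slot, its end within 8 mm of the slot's floor and upright within 0.2 rad (all of step 1 and horizontal distance between tall_jar and front_place below 0.01 m and velocity of joint disc between -0.05 and 0.05 rad/s and contact force between the fingers and post above 1 N); the arm keeps its last pose, push and grip.
It fails at once if the pill box is pushed away or knocked over (distance of pill_box from where it was at the start of the episode above 0.02 m or angle between pill_box's own z axis and vertical above 0.5 rad).
It fails at once if the thimble cup is pushed away or knocked over (distance of thimble_cup from where it was at the start of the episode above 0.02 m or angle between thimble_cup's own z axis and vertical above 0.5 rad).
It fails at once if the night light is pushed away or knocked over (distance of night_light from where it was at the start of the episode above 0.02 m or angle between night_light's own z axis and vertical above 0.5 rad).
It also fails if it takes over 61 s, if anything falls off the work surface, if the arm or the gripper's body presses on something with over 40 N, if the wrist force passes 120 N, or if a joint passes its speed limit or range.

### The arm

A 6-joint arm with a two-finger parallel gripper is mounted at the origin on the work surface. World frame = base frame: x ahead of the robot, y to its left, z up, the work surface at z = 0. Lengths are in mm, angles in rad, forces in N, time in s.
With the tool pointing down it reaches from about 400 to 925 mm from the base axis. Payload 12.5 kg.
Tool frame: the origin (TCP) lies midway between the tips of the shut fingers; the grasp point (between the pads) lies 19 mm behind it; z points along the fingers, y is the line along which they close (so a half turn about z gives the same grasp; the last joint's range is limited). The gripper opens to 95 mm and grips with 3 to 60 N. Pads are 20 mm wide; open, the fingers measure 119 mm over their backs; the gripper's body (75 mm by 180 mm) begins 59 mm behind the grasp point.
Start: joints at [-0.106, 0.491, 1.559, -0, 1.092, -0.106], TCP at [625.017, 0.021, 214.661] pointing down, gripper open.
Joint ranges: [-3.1, 3.1], [-0.84, 2.19], [0.05, 2.79], [-1.13, 4.28], [0.06, 2.93], [-2.69, 2.69]. Speed limits (rad/s): [2.22, 2.22, 2.79, 3.14, 3.14, 3.14].

### API

Orientations are given as [roll, pitch, yaw] about the fixed x, y, z axes, in that order (R = Rz(yaw) Ry(pitch) Rx(roll)).
In Python, from cell import state, read_camera, camera_info, env gives the robot as it stands.
- The arm moves only by the tool move_arm, never from a script. Its argument "commands" is a list of rows, each a list of 3 entries, a list of its own where there are three numbers: the shift along the world's x, y, z in cm, then the turn, a rotation vector about the world's x, y, z in degrees, then the opening, from 0 (shut) to 1 (fully open). A call has 1 to 10 rows; each row shifts and turns the commanded pose from where the row before left it; what a row does not reach is not made up. A row lasts 1/10 s, in which the tool goes at most 50 mm and 8.59 degrees, less where a joint would pass 70% of its speed; a pose out of reach is approached as far as the arm can. A call with a gripper value outside its range is refused whole. The fingers move at their own pace and stop on an object; the grip force is fixed at half the most. Time passes only in rows, so rows that do not move let the fingers close. It gives the time, the measured TCP pose, the force, the opening and the grip force at its end, in the units of the state.
- state(): the state, without advancing time (a new reading comes with each control period).
- read_camera(name): name is "scene" or "side" or "wrist"; returns the picture (480x640x3 uint8, blue, green, red); there is no depth.
- camera_info(name): a dict with "K" (3x3 intrinsics, pixels), "cam_to_world" (4x4, takes a point from camera to world coordinates). Camera axes: x right, y down, z forward; pixel columns grow to the right and rows downward; lengths in mm; the calibration is good to about 2 mm. A picture is of the moment at which its call begins: read the wrist's pose just before it. camera_info takes no time and is no camera call; for the wrist camera it gives the pose at the moment of the call.
- env.job_done(): hands the job in; it is judged then, once.
The state is a dict: "t": time; "joints": joint angles; "qvel": joint speeds; "tau": joint torques, N m; "eef_pos": TCP position; "tcp_rot": TCP orientation; "ft_force": force on the tool from outside, world axes, zero at the start; "moment": the same for the moment, N m; "opening": opening from 0.0 (shut) to 1.0 (fully open); "grip_force": force on a finger pad.
Only numpy, scipy, OpenCV 4.12 (cv2) and the standard library are available. Lean on these libraries where they do the work, as an engineer would, in place of code of your own. Each camera call takes 0.05 s, during which the arm holds its last target. There are 200 camera calls.

## Working session

There is one attempt and no reset: what is moved stays moved. The work goes in short steps, Python scripts to look and compute and a tool call to move; the robot and the scene stay as the last step left them, time stands still between calls to the robot, and variables do not carry over. Pictures are saved under pics/ and viewed, at most 10 in all, crops included, and the job is handed in when it is done.

Besides the shell and the picture viewer there is one more tool, called after "Call:" by a JSON object that holds its "op" and its "data", one argument or row to a line. move_arm: Moves the arm, as the interface text tells. Its arguments: {"type":"object","properties":{"commands":{"type":"array"}},"required":["commands"]}

```bash
mkdir -p pics; ls; cat > h.py <<'E'
import numpy as np, cv2
from cell import state, read_camera, camera_info, env
def ray(cam,u,v,ci=None):
    c=ci or camera_info(cam); K=np.array(c["K"]); T=np.array(c["cam_to_world"])
    d=T[:3,:3]@np.linalg.solve(K,[u,v,1.]); return T[:3,3],d/np.linalg.norm(d)
def atz(cam,u,v,z,ci=None):
    o,d=ray(cam,u,v,ci); return o+d*(z-o[2])/d[2]
def proj(cam,p,ci=None):
    c=ci or camera_info(cam); K=np.array(c["K"]); T=np.linalg.inv(np.array(c["cam_to_world"]))
    q=K@(T[:3,:3]@np.array(p,float)+T[:3,3]); return q[:2]/q[2]
E
python3 - <<'E'
from h import *
print(state())
for n in("scene","side"):
    cv2.imwrite(f"pics/{n}0.png",read_camera(n)); print(np.round(np.array(camera_info(n)["cam_to_world"]),2).tolist(),camera_info(n)["K"])
E
```

```text
pics
{'t': 0.0, 'joints': array([-1.05571792e-01,  4.91545759e-01,  1.55946696e+00,  6.97585761e-06,
        1.09168233e+00, -1.05657782e-01]), 'qvel': array([ 5.92873033e-05,  7.14053420e-04, -1.91994814e-03,  9.22153173e-05,
       -1.33161720e-03,  1.36206768e-04]), 'tau': array([-9.52334158e-04, -6.12640929e+01, -2.58175153e+01,  6.92750537e-02,
        4.83079045e-02, -1.38641695e-05]), 'eef_pos': array([6.24751960e+02, 6.83294792e-02, 2.14064288e+02]), 'tcp_rot': array([-3.14049705e+00, -1.22413414e-04,  1.57087903e+00]), 'ft_force': array([4.38471916e-01, 1.88804161e-01, 3.45089151e-05]), 'moment': array([0.00279526, 0.03316257, 0.00267247]), 'grip_force': 0.0, 'opening': 1.0013033684227046}
[[-0.88, 0.31, -0.37, 910.34], [0.48, 0.59, -0.65, 638.45], [0.02, -0.75, -0.66, 812.65], [0.0, 0.0, 0.0, 1.0]] [[523.47537303   0.         314.17434655]
 [  0.         523.47537303 246.09384097]
 [  0.           0.           1.        ]]
[[-0.97, -0.1, 0.23, 249.73], [-0.25, 0.48, -0.84, 1044.45], [-0.02, -0.87, -0.49, 759.91], [0.0, 0.0, 0.0, 1.0]] [[596.09120601   0.         321.42479705]
 [  0.         596.09120601 241.22803948]
 [  0.           0.           1.        ]]
```

View pics/scene0.png

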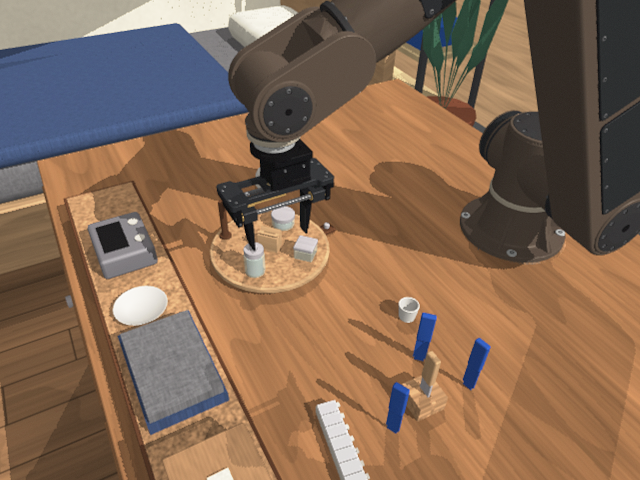

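View pics/side0.png

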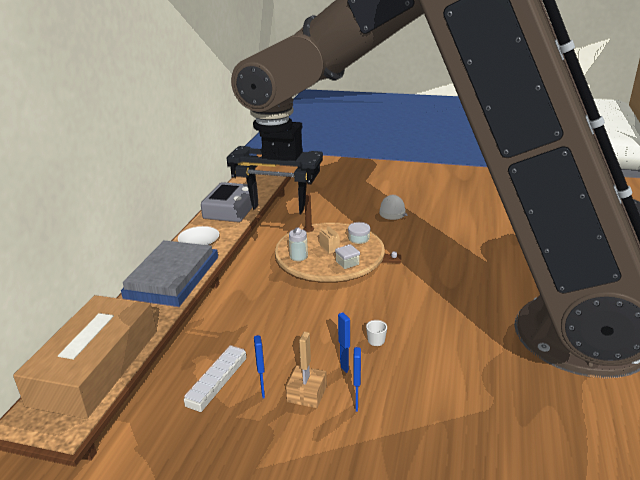

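The scene view shows the carousel at about (270,248), with the knobbed tall jar at (254,260) and the bead at (327,226). Four things are spatula-shaped: three blue upright ones at (425,337), (477,363) and (397,407), and a wooden-handled one in the cork block at (430,375). The wooden one fits, because it stands in the cork rest. I'll confirm it in enlarged crops.

```bash
python3 - <<'E'
import cv2,numpy as np
s=cv2.imread("pics/scene0.png");d=cv2.imread("pics/side0.png")
def c(i,x,y,w,h,k): return cv2.resize(i[y:y+h,x:x+w],None,fx=k,fy=k,interpolation=cv2.INTER_CUBIC)
# each 400x300
a=np.vstack([np.hstack([c(s,380,300,120,130,1)*0]) ]) if 0 else None
A=c(s,370,300,133,100,3)[:300,:399];
A=c(s,370,300,133,150,4);B=c(d,245,305,67*2,150,4)
cv2.imwrite("pics/rest.png",np.hstack([A[:600,:400],B[:600,:400]]))
A=c(s,200,190,133,100,6)[:,:798]
cv2.imwrite("pics/car.png",A)
A=c(d,270,190,133,100,6)[:,:798]
cv2.imwrite("pics/car2.png",A)
E
```

```text
(no output)
```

View pics/rest.png

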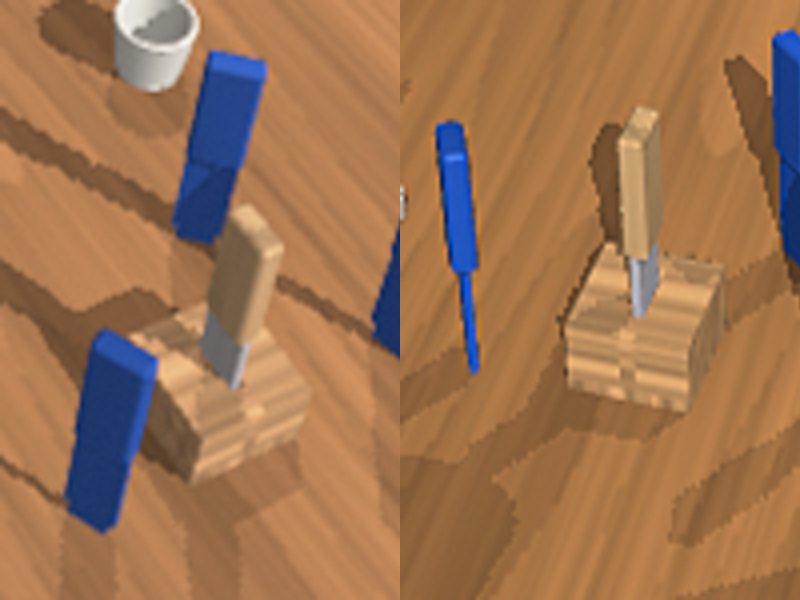

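View pics/car2.png

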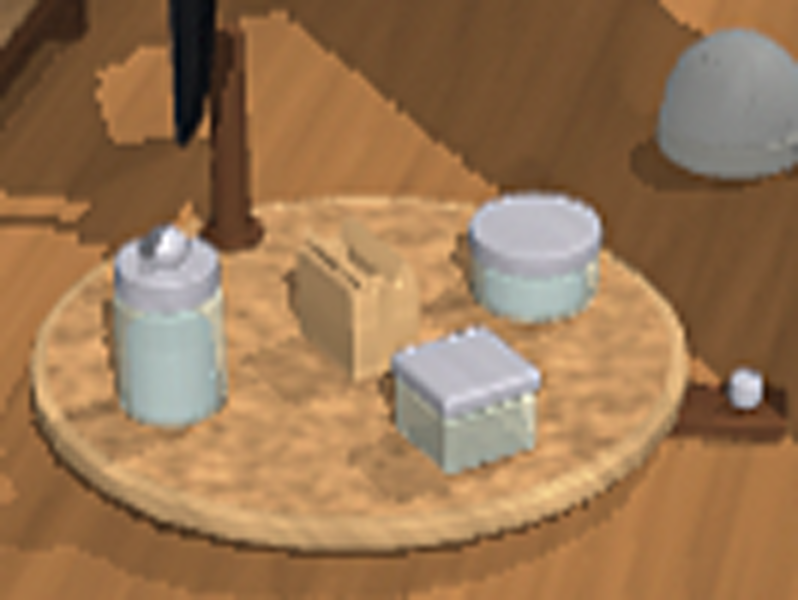

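The crops confirm it: the wooden-handled spatula with the steel blade stands in the cork block, with its top at about scene (434,356) and side (306,334). The carousel crop shows the knob at side (297,230), the bead at (394,254), the post foot at (309,229) and the holder at (329,240).

```bash
python3 - <<'E'
from h import *
from scipy.optimize import least_squares
S=lambda x,y:(370+x/4,300+y/4); D=lambda x,y:(245+(x-400)/4,305+y/4); C=lambda x,y:(270+x/6,190+y/6)
def tri(a,b):
    o1,d1=ray("scene",*a);o2,d2=ray("side",*b)
    A=np.c_[d1,-d2];t=np.linalg.lstsq(A,o2-o1,rcond=None)[0];p,q=o1+t[0]*d1,o2+t[1]*d2
    return (p+q)/2,np.linalg.norm(p-q)
print("handle top",tri(S(258,224),D(645,115)),"z exp 131");print("blade entry",tri(S(220,371),D(643,303)),"36")
for n,p in dict(L=D(567,322),F=D(690,352),R=D(722,265),B=D(610,243)).items(): print("rest side",n,atz("side",*p,36).round(1))
for n,p in dict(L=S(130,333),F=S(193,440),R=S(310,392)).items(): print("rest scene",n,atz("scene",*p,36).round(1))
for n,p in dict(blueA=("scene",)+S(195,235),blueB=("scene",)+S(90,522),blueC=("side",)+(358,409),blueB2=("side",)+(263,396)).items(): print(n,atz(*p,0).round(0))
for n,p in dict(cup=("side",376,342),pill1=("side",192,403),pill2=("side",240,352)).items(): print(n,atz(*p,0).round(0))
# carousel
obs=[("bead","side",C(746,385)),("bead","scene",(327,226)),("knob","side",C(165,243)),("post","side",C(233,235)),("ptop","side",C(228,30)),("squat","side",C(535,220)),("sq","side",C(467,368))]
def pts(v):
    x,y,f,q=v; P=lambda r,a,z:np.array([x+r*np.cos(a),y+r*np.sin(a),z])
    return dict(bead=P(158,f,15),knob=P(85,f+q,96),post=P(110,f+q-np.pi/2,30),ptop=P(110,f+q-np.pi/2,126),squat=P(85,f+q+np.pi,60),sq=P(85,f+q+np.pi/2,62))
def res(v):
    m=pts(v); return np.concatenate([proj(c,m[n])-np.array(p) for n,c,p in obs])
best=min((least_squares(res,[650,0,np.pi+a,q]) for a in(-.3,.3) for q in range(1,6)),key=lambda r:r.cost)
v=best.x;print("carousel",v.round(3),best.fun.round(1).tolist())
for k,p in pts(v).items():print(k,p.round(1))
E
```

```text
handle top (array([487.74895747, 285.08740364, 129.75644825]), np.float64(2.0580503722024117)) z exp 131
blade entry (array([490.3611118 , 288.93051603,  29.60013559]), np.float64(1.2048903344750463)) 36
rest side L [517.3 315.   36. ]
rest side F [460.8 320.6  36. ]
rest side R [460.7 265.1  36. ]
rest side B [513.5 262.3  36. ]
rest scene L [516.3 257.7  36. ]
rest scene F [523.6 312.4  36. ]
rest scene R [465.8 317.3  36. ]
blueA [439. 210.   0.]
blueB [567. 308.  -0.]
blueC [393. 306.   0.]
blueB2 [564. 314.   0.]
cup [394. 122.   0.]
pill1 [680. 358.   0.]
pill2 [648. 210.   0.]
carousel [ 561.002 -175.05     3.3      3.734] [0.3, -0.4, 0.7, -0.4, -0.2, 1.1, -0.0, -0.8, -0.5, -0.4, 0.2, 0.7, -0.4, -0.8]
bead [ 405.  -199.9   15. ]
knob [ 623.2 -117.1   96. ]
post [ 636.  -255.5   30. ]
ptop [ 636.  -255.5  126. ]
squat [ 498.8 -233.    60. ]
sq [ 503.  -112.9   62. ]
```

Call:
{"op": "move_arm", "data": {
  "commands": [
    [[-1.36,2.87,0],[0,0,0],0.6],
    [[-1.36,2.87,0],[0,0,0],0.6],
    [[-1.36,2.87,0],[0,0,0],0.6],
    [[-1.36,2.87,0],[0,0,0],0.6],
    [[-1.36,2.87,0],[0,0,0],0.6],
    [[-1.36,2.87,0],[0,0,0],0.6],
    [[-1.36,2.87,0],[0,0,0],0.6],
    [[-1.36,2.87,0],[0,0,0],0.6],
    [[-1.36,2.87,0],[0,0,0],0.6],
    [[-1.36,2.87,0],[0,0,0],0.6]
  ]
}}

```text
t: 1.1
eef_pos: [488.2, 288.1, 214.4]
tcp_rot: [-3.141, 0.0, 1.571]
ft_force: [0.2, 0.6, 0.1]
opening: 0.601
grip_force: 0.0
```

```bash
python3 - <<'E'
from h import *
s=state();ci=camera_info("wrist");im=read_camera("wrist");cv2.imwrite("pics/w1.png",im)
np.save("w1.npy",np.array([ci["K"],ci["cam_to_world"][:3]] ,dtype=object),allow_pickle=True)
import pickle;pickle.dump(ci,open("w1.pkl","wb"))
print(s["t"],s["eef_pos"],s["tcp_rot"],s["opening"],np.round(ci["cam_to_world"],3).tolist(),np.round(ci["K"],1).tolist())
E
```

```text
Traceback (most recent call last):
ValueError: could not broadcast input array from shape (3,3) into shape (3,)
```

View pics/w1.png

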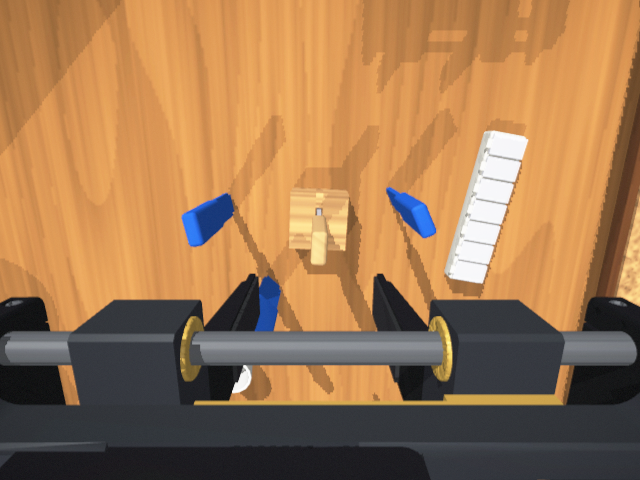

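The wrist view shows the handle top at about (318,262), the blade at (319,212) and the cork block spanning (290–348, 190–250). I'll enlarge it to get the handle's corners.

```bash
python3 - <<'E'
from h import *
import pickle
ci=camera_info("wrist");pickle.dump(ci,open("w1.pkl","wb"));s=state()
im=cv2.imread("pics/w1.png");cv2.imwrite("pics/w1c.png",cv2.resize(im[180:275,270:370],None,fx=6,fy=6,interpolation=cv2.INTER_CUBIC))
print(s["t"],s["eef_pos"],np.round(ci["cam_to_world"],3).tolist(),np.round(ci["K"],1).tolist())
print(proj("wrist",[488,287,131],ci),proj("wrist",[490,288.5,36],ci))
E
```

```text
1.15 [486.46294007 291.1651283  214.48899074] [[1.0, 0.002, -0.001, 485.805], [0.002, -0.965, -0.264, 365.53], [-0.002, 0.264, -0.965, 383.959], [0.0, 0.0, 0.0, 1.0]] [[365.4, 0.0, 315.7], [0.0, 365.4, 241.9], [0.0, 0.0, 1.0]]
[319.06874835 254.45224517] [320.40378487 224.05282816]
```

View pics/w1c.png

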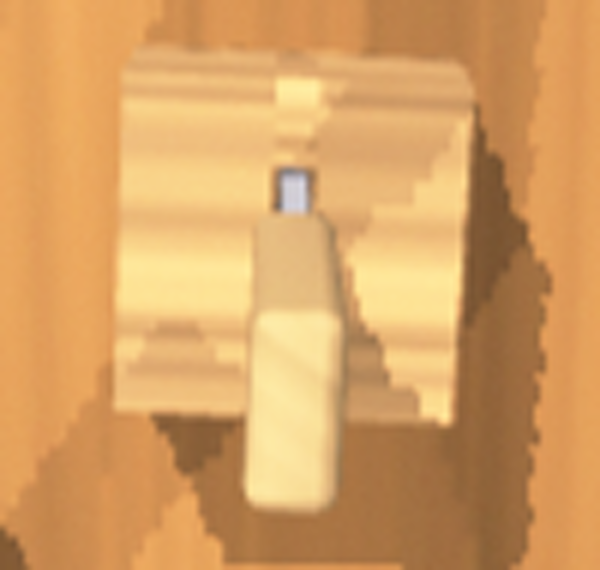

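```bash
python3 - <<'E'
from h import *
import pickle
ci=pickle.load(open("w1.pkl","rb"))
W=lambda x,y:(270+x/6,180+y/6)
P=[atz("wrist",*W(*p),131,ci)[:2].round(1) for p in[(255,312),(343,312),(337,508),(246,508)]]
print(P,np.mean(P,0))
print([atz("wrist",*W(*p),36,ci)[:2].round(1) for p in[(115,410),(455,422),(295,213)]])
# handle lower end far edge, z=66+ ; blade
print(atz("wrist",*W(295,222),66,ci).round(1),np.array(state()["eef_pos"]).round(1))
E
```

```text
[array([483.3, 303.7]), array([493.7, 303.7]), array([493.2, 279.2]), array([482.1, 279.2])] [488.075 291.45 ]
[array([459.1, 263.8]), array([515.4, 261.8]), array([488.8, 297. ])]
[488.5 301.5  66. ] [486.5 291.2 214.5]
```

Call:
{"op": "move_arm", "data": {
  "commands": [
    [[0,0,0],[0,0,-3],0.5],
    [[0,0,0],[0,0,0],0.5],
    [[0,0,0],[0,0,0],0.5]
  ]
}}

```text
t: 1.45
eef_pos: [489.1, 286.8, 214.5]
tcp_rot: [-3.141, 0.0, 1.52]
ft_force: [0.2, -0.5, -1.0]
opening: 0.5
grip_force: 0.0
```

Call:
{"op": "move_arm", "data": {
  "commands": [
    [[0.1,0.1,-2],[0,0,0],0.5],
    [[0,0,-2],[0,0,0],0.5],
    [[0,0,-2],[0,0,0],0.5],
    [[0,0,-2],[0,0,0],0.5],
    [[0,0,-2],[0,0,0],0.5],
    [[0,0,-1.4],[0,0,0],0.5],
    [[0,0,-0.8],[0,0,0],0.5],
    [[0,0,0],[0,0,0],0.5],
    [[0,0,0],[0,0,0],0.1],
    [[0,0,0],[0,0,0],0.1]
  ]
}}

```text
t: 2.45
eef_pos: [490.4, 288.1, 93.4]
tcp_rot: [3.14, -0.001, 1.519]
ft_force: [0.2, -0.3, -0.1]
opening: 0.386
grip_force: 0.0
```

Call:
{"op": "move_arm", "data": {
  "commands": [
    [[0,0,0],[0,0,0],0],
    [[0,0,0],[0,0,0],0],
    [[0,0,0],[0,0,0],0],
    [[0,0,0],[0,0,0],0]
  ]
}}

```text
t: 2.85
eef_pos: [490.1, 288.1, 92.9]
tcp_rot: [3.141, -0.0, 1.518]
ft_force: [0.7, 0.1, 2.3]
opening: 0.126
grip_force: 30.0
```

Call:
{"op": "move_arm", "data": {
  "commands": [
    [[0,0,0.5],[0,0,0],0],
    [[0,0,1.5],[0,0,0],0],
    [[0,0,2],[0,0,0],0],
    [[0,0,2],[0,0,0],0],
    [[0,0,2],[0,0,0],0],
    [[0,0,2],[0,0,0],0],
    [[0,0,2],[0,0,0],0],
    [[0,0,1],[0,0,0],0],
    [[0,0,0],[0,0,0],0]
  ]
}}

```text
t: 3.75
eef_pos: [490.3, 288.2, 223.8]
tcp_rot: [3.14, -0.001, 1.518]
ft_force: [1.1, -0.6, -0.6]
opening: 0.128
grip_force: 30.0
```

```bash
python3 - <<'E'
from h import *
x,y,a=561,-175.05,0.751
u=np.array([np.cos(a),np.sin(a)]);v=np.array([-np.sin(a),np.cos(a)])
c=lambda dx,dy,z:((proj("side",np.r_[np.array([x,y])+dx*u+dy*v,z])-[270,190])*6).round(0)
for s in(1,-1): print("slot end",c(0,14*s,74),"corners",c(15,23*s,74),c(-15,23*s,74),c(15,23*s,26),c(-15,23*s,26), "alt slot",c(14*s,0,74))
E
```

```text
slot end [373. 260.] corners [351. 278.] [417. 260.] [353. 383.] [418. 364.] alt slot [325. 254.]
slot end [339. 231.] corners [296. 231.] [360. 213.] [299. 334.] [362. 315.] alt slot [386. 237.]
```

Call:
{"op": "move_arm", "data": {
  "commands": [
    [[0.7,-3,0],[0,0,4],0],
    [[0.7,-4.6,0],[0,0,5],0],
    [[0.7,-4.9,0],[0,0,5],0],
    [[0.7,-4.9,0],[0,0,5],0],
    [[0.7,-4.9,0],[0,0,5],0],
    [[0.7,-4.9,0],[0,0,5],0],
    [[0.7,-4.9,0],[0,0,5],0],
    [[0.7,-4.9,0],[0,0,5],0],
    [[0.7,-4.9,0],[0,0,4],0],
    [[0.7,-4.4,0],[0,0,3],0]
  ]
}}

```text
t: 4.75
eef_pos: [559.6, -177.3, 221.5]
tcp_rot: [-3.141, -0.001, 2.323]
ft_force: [0.8, 1.0, 0.4]
opening: 0.127
grip_force: 30.0
```

Call:
{"op": "move_arm", "data": {
  "commands": [
    [[0,0,0],[0,0,0],0],
    [[0,0,0],[0,0,0],0],
    [[0,0,0],[0,0,0],0],
    [[0,0,0],[0,0,0],0]
  ]
}}

```text
t: 5.15
eef_pos: [559.9, -173.7, 222.5]
tcp_rot: [-3.142, -0.0, 2.323]
ft_force: [-0.0, 0.4, -0.4]
opening: 0.128
grip_force: 30.0
```

```bash
python3 - <<'E'
from h import *
import pickle
s=state();ci=camera_info("wrist");im=read_camera("wrist");pickle.dump(ci,open("w2.pkl","wb"))
cv2.imwrite("pics/w2.png",im);cv2.imwrite("pics/w2c.png",cv2.resize(im[150:300,220:420],None,fx=4,fy=4,interpolation=cv2.INTER_CUBIC))
print(s["t"],s["eef_pos"],s["tcp_rot"])
E
```

```text
5.15 [ 559.91403453 -173.68368623  222.49412446] [-3.14159147e+00 -4.68666668e-04  2.32251009e+00]
```

View pics/w2c.png

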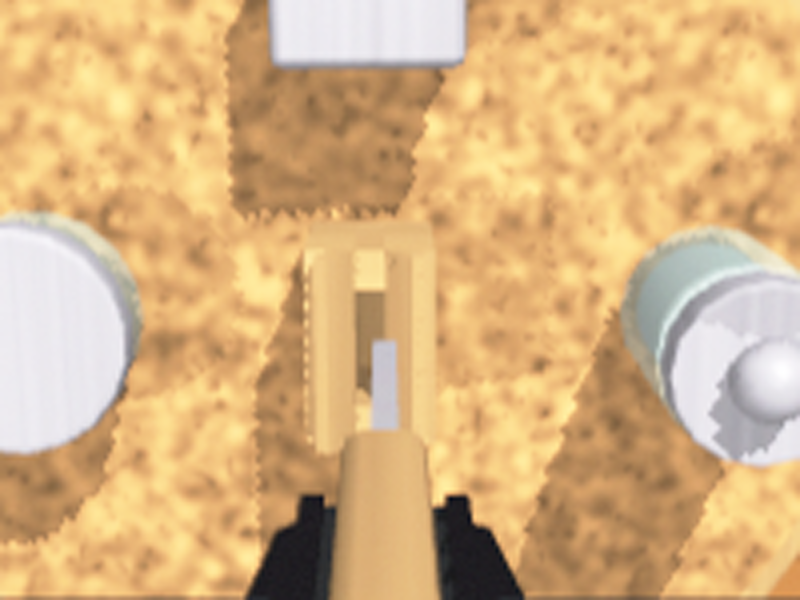

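```bash
python3 - <<'E'
from h import *
import pickle
ci=pickle.load(open("w2.pkl","rb")); W=lambda x,y:(220+x/4,150+y/4)
t=np.array([559.9,-173.7]);a=2.3225-np.pi/2
u=np.array([np.cos(a),np.sin(a)]);v=np.array([-np.sin(a),np.cos(a)])
def r(n,x,y,z):
    p=atz("wrist",*W(x,y),z,ci)[:2]; print(n,p.round(1),"rel tcp u,v",((p-t)@u).round(1),((p-t)@v).round(1))
for n,x,y,z in [("holder nearL",313,248,74),("nearR",436,248,74),("farL",313,447,74),("farR",433,447,74),("slotL",355,340,66),("slotR",386,340,66),("blade near L",373,340,135.5),("bladenearR",398,340,135.5),("handle low L",344,433,190),("R",427,433,190),("knob",768,380,96)]: r(n,x,y,z)
E
```

```text
holder nearL [ 537.8 -173.4] rel tcp u,v -15.9 15.4
nearR [ 557.6 -154.8] rel tcp u,v 11.2 15.4
farL [ 568.9 -207.5] rel tcp u,v -16.5 -30.8
farR [ 588.9 -188.7] rel tcp u,v 10.9 -30.8
slotL [ 560. -184.] rel tcp u,v -6.9 -7.6
slotR [ 565.2 -179.1] rel tcp u,v 0.2 -7.6
blade near L [ 551.4 -168. ] rel tcp u,v -2.3 10.0
bladenearR [ 554.7 -164.9] rel tcp u,v 2.2 10.0
handle low L [ 548.7 -170.7] rel tcp u,v -6.1 9.9
R [ 557.5 -162.4] rel tcp u,v 5.9 9.9
knob [ 624.6 -125.1] rel tcp u,v 80.5 -8.6
```

The wrist crop shows the slot centred at about crop (370,345) and the blade tip at (385,340), well aligned in yaw. The holder's centre is off the blade by about (+2.6, −7.5) mm. I'll correct that, descend partway and re-check.

Call:
{"op": "move_arm", "data": {
  "commands": [
    [[0.13,-0.35,-1.0],[0,0,0],0],
    [[0.13,-0.4,-1.0],[0,0,0],0],
    [[0,0,-1.0],[0,0,0],0],
    [[0,0,-1.0],[0,0,0],0],
    [[0,0,-0.8],[0,0,0],0],
    [[0,0,0],[0,0,0],0],
    [[0,0,0],[0,0,0],0],
    [[0,0,0],[0,0,0],0],
    [[0,0,0],[0,0,0],0],
    [[0,0,0],[0,0,0],0]
  ]
}}

```text
t: 6.2
eef_pos: [562.7, -182.5, 175.0]
tcp_rot: [3.141, 0.001, 2.321]
ft_force: [-0.9, 0.3, -0.5]
opening: 0.128
grip_force: 30.0
```

```bash
python3 - <<'E'
from h import *
import pickle
s=state();ci=camera_info("wrist");im=read_camera("wrist");pickle.dump(ci,open("w3.pkl","wb"))
d=read_camera("side");cv2.imwrite("pics/d3.png",d)
k=lambda i,x,y,w,h,f:cv2.resize(i[y:y+h,x:x+w],None,fx=f,fy=f,interpolation=cv2.INTER_CUBIC)
cv2.imwrite("pics/w3c.png",np.hstack([k(im,255,180,100,150,4),k(d,295,170,66,100,6)[:,:396]]))
s2=state()
print(s["eef_pos"],s["tcp_rot"],s2["eef_pos"])
E
```

```text
[ 562.73282925 -182.5152434   175.00423968] [3.14128189e+00 6.23884356e-04 2.32131881e+00] [ 562.65511063 -182.48262572  174.8786684 ]
```

View pics/w3c.png

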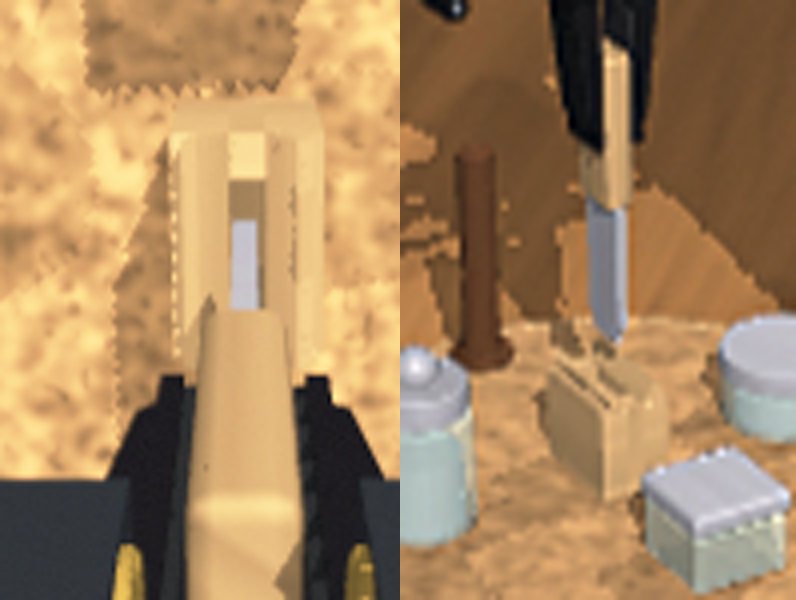

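```bash
python3 - <<'E'
from h import *
import pickle
ci=pickle.load(open("w3.pkl","rb")); W=lambda x,y:(255+x/4,180+y/4)
t=np.array([562.7,-182.5]);a=2.3213-np.pi/2
u=np.array([np.cos(a),np.sin(a)]);v=np.array([-np.sin(a),np.cos(a)]);print(u,v)
def r(n,x,y,z):
    p=atz("wrist",*W(x,y),z,ci)[:2]; print(n,"rel tcp u,v",((p-t)@u).round(1),((p-t)@v).round(1))
for n,x,y,z in [("holder nearL",175,133,74),("nearR",322,133,74),("slotL",229,260,66),("slotR",267,260,66),("slot near end z66?",248,180,66),("z74",248,133,74),("z30 near",248,180,30),("blade near L",232,220,88),("bladenearR",258,220,88),("bnear z96",245,220,96),("handle low L",205,312,148),("R",297,312,148),("handle top near",245,497,213)]: r(n,x,y,z)
E
```

```text
[0.73134545 0.68200721] [-0.68200721  0.73134545]
holder nearL rel tcp u,v -13.2 23.2
nearR rel tcp u,v 14.4 23.2
slotL rel tcp u,v -3.2 -3.9
slotR rel tcp u,v 4.3 -3.9
slot near end z66? rel tcp u,v 0.5 12.4
z74 rel tcp u,v 0.5 23.2
z30 near rel tcp u,v 0.6 4.3
blade near L rel tcp u,v -2.4 9.9
bladenearR rel tcp u,v 2.3 9.9
bnear z96 rel tcp u,v -0.1 11.9
handle low L rel tcp u,v -5.8 11.7
R rel tcp u,v 7.2 11.7
handle top near rel tcp u,v -0.2 13.7
```

Call:
{"op": "move_arm", "data": {
  "commands": [
    [[0.04,0.03,-0.4],[0,0,0],0],
    [[0,0,-0.4],[0,0,0],0],
    [[0,0,-0.4],[0,0,0],0],
    [[0,0,-0.4],[0,0,0],0],
    [[0,0,-0.4],[0,0,0],0],
    [[0,0,-0.4],[0,0,0],0],
    [[0,0,-0.4],[0,0,0],0],
    [[0,0,-0.4],[0,0,0],0],
    [[0,0,0],[0,0,0],0]
  ]
}}

```text
t: 7.2
eef_pos: [562.8, -182.1, 142.0]
tcp_rot: [-3.141, -0.001, 2.321]
ft_force: [-0.6, 0.3, -0.5]
opening: 0.125
grip_force: 30.0
```

Call:
{"op": "move_arm", "data": {
  "commands": [
    [[0,0,-0.4],[0,0,0],0],
    [[0,0,-0.4],[0,0,0],0],
    [[0,0,-0.4],[0,0,0],0],
    [[0,0,-0.4],[0,0,0],0],
    [[0,0,-0.4],[0,0,0],0],
    [[0,0,-0.3],[0,0,0],0],
    [[0,0,0],[0,0,0],0]
  ]
}}

```text
t: 7.9
eef_pos: [562.9, -182.1, 119.2]
tcp_rot: [-3.141, -0.001, 2.321]
ft_force: [0.3, -0.6, 0.2]
opening: 0.124
grip_force: 30.0
```

Call:
{"op": "move_arm", "data": {
  "commands": [
    [[0,0,-0.15],[0,0,0],0],
    [[0,0,0],[0,0,0],0],
    [[0,0,0],[0,0,0],0.4],
    [[0,0,0],[0,0,0],0.4],
    [[0,0,0],[0,0,0],0.4],
    [[0,0,0],[0,0,0],0.4],
    [[0,0,0],[0,0,0],0.4],
    [[0,0,0],[0,0,0],0.4]
  ]
}}

```text
t: 8.7
eef_pos: [563.0, -182.2, 118.2]
tcp_rot: [3.141, 0.0, 2.321]
ft_force: [-0.6, 0.7, 0.2]
opening: 0.399
grip_force: 0.0
```

Call:
{"op": "move_arm", "data": {
  "commands": [
    [[0,0,1],[0,0,0],0.4],
    [[0,0,1.5],[0,0,0],0.4],
    [[0,0,1.5],[0,0,0],0.4],
    [[0,0,1.5],[0,0,0],0.4],
    [[0,0,1.5],[0,0,0],0.4],
    [[0,0,1.5],[0,0,0],0.4],
    [[0,0,0.5],[0,0,0],0.4],
    [[0,0,0],[0,0,0],0.4],
    [[0,0,0],[0,0,0],0.4]
  ]
}}

```text
t: 9.6
eef_pos: [562.8, -182.1, 207.8]
tcp_rot: [-3.141, -0.001, 2.321]
ft_force: [0.2, -0.5, -0.2]
opening: 0.399
grip_force: 0.0
```

```bash
python3 - <<'E'
from h import *
import pickle
s=state();ci=camera_info("wrist");im=read_camera("wrist");pickle.dump(ci,open("w4.pkl","wb"))
d=read_camera("side");sc=read_camera("scene");cv2.imwrite("pics/d4.png",d);cv2.imwrite("pics/s4.png",sc);cv2.imwrite("pics/w4.png",im)
k=lambda i,x,y,w,h,f:cv2.resize(i[y:y+h,x:x+w],None,fx=f,fy=f,interpolation=cv2.INTER_CUBIC)
cv2.imwrite("pics/c4.png",np.hstack([k(d,270,170,133,100,3),k(sc,200,180,133,100,3)]))
top=k(d,270,170,133,100,3);b=np.hstack([top,k(sc,200,180,133,100,3)])
cv2.imwrite("pics/c4.png",np.vstack([b,np.hstack([k(im,210,150,200,150,2)[:,:399],np.zeros((300,399,3),np.uint8)])]))
print(s["t"],s["eef_pos"])
E
```

```text
9.6 [ 562.77906296 -182.07886878  207.78066966]
```

View pics/c4.png

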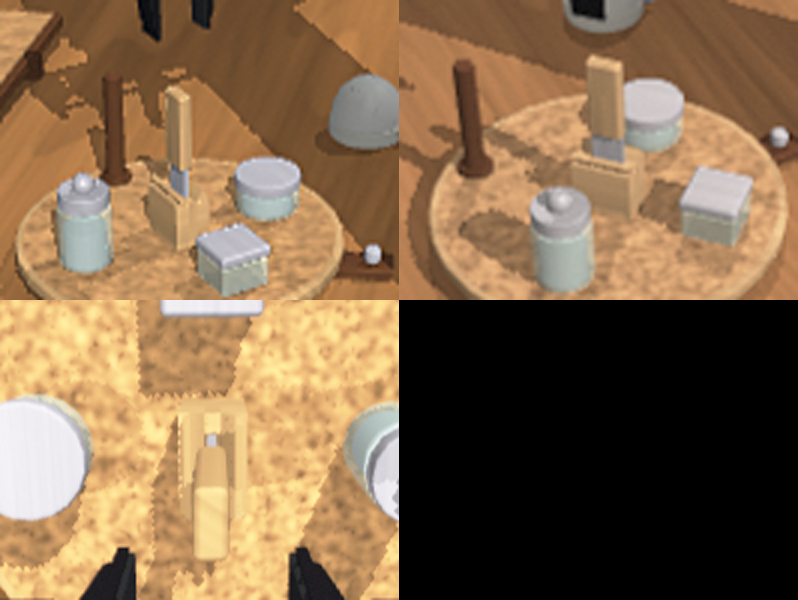

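The side and scene crops show the spatula upright and seated in the holder, with only about 16 mm of blade visible. The post top is at side (308,196) and scene (222,202). I'll refit the carousel around the known axis.

```bash
python3 - <<'E'
from h import *
from scipy.optimize import least_squares
A=lambda x,y:(270+x/3,170+y/3);B=lambda x,y:(200+(x-399)/3,180+y/3)
obs=dict(side=dict(bead=A(373,255),knob=A(84,184),ptop=A(113,77),post=A(116,178),squat=A(267,175),sq=A(233,243),sp=A(179,91)),
 scene=dict(bead=B(779,137),knob=B(563,201),ptop=B(465,65),post=B(475,167),squat=B(652,98),sq=B(716,188),sp=B(605,61)))
def pts(v):
    x,y,f,q=v; P=lambda r,a,z:np.array([x+r*np.cos(a),y+r*np.sin(a),z])
    return dict(bead=P(158,f,15),knob=P(85,f+q,96),post=P(110,f+q-np.pi/2,31),ptop=P(110,f+q-np.pi/2,126),squat=P(85,f+q+np.pi,60),sq=P(85,f+q+np.pi/2,62),sp=P(0,0,155))
for c,o in obs.items():
    def res(v):
        m=pts(v); return np.concatenate([proj(c,m[n])-np.array(p) for n,p in o.items()])
    r=least_squares(res,[562,-178,3.3,3.73]);v=r.x
    print(c,v.round(3),"jar ang",(v[2]+v[3]-2*np.pi).round(3),np.abs(r.fun).max().round(1),pts(v)["ptop"].round(1))
x,y=562.8,-182.1
def j(a):return (x+110*np.cos(a),y+110*np.sin(a))
print(j(.751-np.pi/2), j(3.3-np.pi/2))
E
```

```text
side [ 559.866 -172.618    3.279    3.761] jar ang 0.756 0.9 [ 635.4 -252.6  126. ]
scene [ 563.544 -182.002    3.263    3.785] jar ang 0.765 0.9 [ 639.7 -261.4  126. ]
(np.float64(637.8607118745998), np.float64(-262.51075508213)) (np.float64(545.4479736442427), np.float64(-73.47722531002486))
```

Call:
{"op": "move_arm", "data": {
  "commands": [
    [[1,-1,0],[0,0,0],0.6],
    [[1.6,-1.7,0],[0,0,0],0.6],
    [[1.6,-1.7,0],[0,0,0],0.6],
    [[1.6,-1.7,0],[0,0,0],0.6],
    [[1.3,-1.3,0],[0,0,0],0.6],
    [[0.5,-0.6,0],[0,0,0],0.6],
    [[0,0,0],[0,0,0],0.6],
    [[0,0,0],[0,0,0],0.6],
    [[0,0,0],[0,0,0],0.6]
  ]
}}

```text
t: 10.65
eef_pos: [638.6, -261.5, 208.3]
tcp_rot: [3.142, -0.0, 2.322]
ft_force: [0.7, 0.9, 0.5]
opening: 0.599
grip_force: 0.0
```

```bash
python3 - <<'E'
from h import *
s=state();ci=camera_info("wrist");im=read_camera("wrist")
cv2.imwrite("pics/w5.png",im)
print(s["eef_pos"],proj("wrist",[638.6,-261.9,126],ci),proj("wrist",[638.6,-261.9,32],ci))
# reddish-brown dark post mask: top/extents
h=cv2.cvtColor(im,cv2.COLOR_BGR2HSV)
m=((h[...,0]<12)&(h[...,1]>110)&(h[...,2]<130)).astype(np.uint8);m[300:]=0
n,l,st,c=cv2.connectedComponentsWithStats(m)
for i in np.argsort(-st[1:,4])[:4]+1:print(st[i],c[i].round(1))
E
```

```text
[ 638.59340398 -261.52427468  208.28178057] [316.05881147 250.43587922] [316.029598   222.62407356]
[565 167  15  14  56] [571.9 174. ]
[601 125  16  13  51] [607.5 130.7]
[462 257  16  17  44] [469.7 265.3]
[308 218  11  12  40] [314.2 222.9]
```

Call:
{"op": "move_arm", "data": {
  "commands": [
    [[0,0,-1.5],[0,0,0],0.6],
    [[0,0,-2],[0,0,0],0.6],
    [[0,0,-2],[0,0,0],0.6],
    [[0,0,-2],[0,0,0],0.6],
    [[0,0,-2],[0,0,0],0.6],
    [[0,0,-2],[0,0,0],0.6],
    [[0,0,-0.8],[0,0,0],0.6],
    [[0,0,0],[0,0,0],0.3],
    [[0,0,0],[0,0,0],0.3],
    [[0,0,0],[0,0,0],0]
  ]
}}

```text
t: 11.7
eef_pos: [639.4, -262.3, 86.4]
tcp_rot: [3.141, 0.002, 2.321]
ft_force: [0.5, 0.2, 0.1]
opening: 0.405
grip_force: 0.0
```

Call:
{"op": "move_arm", "data": {
  "commands": [
    [[0,0,0],[0,0,0],0],
    [[0,0,0],[0,0,0],0],
    [[0,0,0],[0,0,0],0],
    [[0,0,0],[0,0,0],0],
    [[0,0,0],[0,0,0],0]
  ]
}}

```text
t: 12.2
eef_pos: [639.1, -262.2, 85.5]
tcp_rot: [3.141, 0.0, 2.321]
ft_force: [-0.8, 0.9, 3.9]
opening: 0.166
grip_force: 30.0
```

```bash
python3 - <<'E'
import numpy as np, json
c=np.array([563,-182]);p0=np.array([639.1,-262.2]);d=p0-c;r=np.hypot(*d);a0=np.arctan2(d[1],d[0]);print(r,a0)
a=np.linspace(a0,1.70,41);P=np.c_[r*np.cos(a),r*np.sin(a)]/10
q=np.diff(np.round(P-P[0],2),axis=0).round(2)
for i in range(0,40,10):print(json.dumps([[[x,y,0],[0,0,0],0] for x,y in q[i:i+10].tolist()]))
E
```

```text
110.55880788069308 -0.8116237551352999
[[[0.49, 0.49, 0], [0, 0, 0], 0], [[0.45, 0.53, 0], [0, 0, 0], 0], [[0.43, 0.55, 0], [0, 0, 0], 0], [[0.38, 0.57, 0], [0, 0, 0], 0], [[0.35, 0.6, 0], [0, 0, 0], 0], [[0.32, 0.62, 0], [0, 0, 0], 0], [[0.27, 0.64, 0], [0, 0, 0], 0], [[0.23, 0.65, 0], [0, 0, 0], 0], [[0.19, 0.67, 0], [0, 0, 0], 0], [[0.15, 0.68, 0], [0, 0, 0], 0]]
[[[0.11, 0.69, 0], [0, 0, 0], 0], [[0.06, 0.69, 0], [0, 0, 0], 0], [[0.02, 0.69, 0], [0, 0, 0], 0], [[-0.03, 0.7, 0], [0, 0, 0], 0], [[-0.07, 0.69, 0], [0, 0, 0], 0], [[-0.11, 0.68, 0], [0, 0, 0], 0], [[-0.15, 0.68, 0], [0, 0, 0], 0], [[-0.2, 0.66, 0], [0, 0, 0], 0], [[-0.24, 0.66, 0], [0, 0, 0], 0], [[-0.28, 0.63, 0], [0, 0, 0], 0]]
[[[-0.31, 0.62, 0], [0, 0, 0], 0], [[-0.36, 0.59, 0], [0, 0, 0], 0], [[-0.39, 0.58, 0], [0, 0, 0], 0], [[-0.43, 0.54, 0], [0, 0, 0], 0], [[-0.46, 0.52, 0], [0, 0, 0], 0], [[-0.49, 0.49, 0], [0, 0, 0], 0], [[-0.53, 0.46, 0], [0, 0, 0], 0], [[-0.55, 0.42, 0], [0, 0, 0], 0], [[-0.57, 0.39, 0], [0, 0, 0], 0], [[-0.6, 0.35, 0], [0, 0, 0], 0]]
[[[-0.62, 0.31, 0], [0, 0, 0], 0], [[-0.64, 0.28, 0], [0, 0, 0], 0], [[-0.65, 0.23, 0], [0, 0, 0], 0], [[-0.67, 0.19, 0], [0, 0, 0], 0], [[-0.68, 0.15, 0], [0, 0, 0], 0], [[-0.68, 0.1, 0], [0, 0, 0], 0], [[-0.7, 0.07, 0], [0, 0, 0], 0], [[-0.69, 0.02, 0], [0, 0, 0], 0], [[-0.69, -0.03, 0], [0, 0, 0], 0], [[-0.69, -0.07, 0], [0, 0, 0], 0]]
```

Call:
{"op": "move_arm", "data": {
  "commands": [
    [[0.49,0.49,0],[0,0,0],0],
    [[0.45,0.53,0],[0,0,0],0],
    [[0.43,0.55,0],[0,0,0],0],
    [[0.38,0.57,0],[0,0,0],0],
    [[0.35,0.6,0],[0,0,0],0],
    [[0.32,0.62,0],[0,0,0],0],
    [[0.27,0.64,0],[0,0,0],0],
    [[0.23,0.65,0],[0,0,0],0],
    [[0.19,0.67,0],[0,0,0],0],
    [[0.15,0.68,0],[0,0,0],0]
  ]
}}

```text
t: 13.2
eef_pos: [672.0, -201.4, 85.5]
tcp_rot: [-3.142, 0.0, 2.322]
ft_force: [-3.4, -0.4, 7.0]
opening: 0.164
grip_force: 30.0
```

Forces are small, so I'll continue the arc.

Call:
{"op": "move_arm", "data": {
  "commands": [
    [[0.11,0.69,0],[0,0,0],0],
    [[0.06,0.69,0],[0,0,0],0],
    [[0.02,0.69,0],[0,0,0],0],
    [[-0.03,0.7,0],[0,0,0],0],
    [[-0.07,0.69,0],[0,0,0],0],
    [[-0.11,0.68,0],[0,0,0],0],
    [[-0.15,0.68,0],[0,0,0],0],
    [[-0.2,0.66,0],[0,0,0],0],
    [[-0.24,0.66,0],[0,0,0],0],
    [[-0.28,0.63,0],[0,0,0],0]
  ]
}}

```text
t: 14.2
eef_pos: [662.6, -134.0, 85.5]
tcp_rot: [-3.141, 0.0, 2.322]
ft_force: [-3.2, -3.1, 6.7]
opening: 0.163
grip_force: 30.0
```

Call:
{"op": "move_arm", "data": {
  "commands": [
    [[-0.31,0.62,0],[0,0,0],0],
    [[-0.36,0.59,0],[0,0,0],0],
    [[-0.39,0.58,0],[0,0,0],0],
    [[-0.43,0.54,0],[0,0,0],0],
    [[-0.46,0.52,0],[0,0,0],0],
    [[-0.49,0.49,0],[0,0,0],0],
    [[-0.53,0.46,0],[0,0,0],0],
    [[-0.55,0.42,0],[0,0,0],0],
    [[-0.57,0.39,0],[0,0,0],0],
    [[-0.6,0.35,0],[0,0,0],0]
  ]
}}

```text
t: 15.2
eef_pos: [615.8, -85.1, 85.5]
tcp_rot: [-3.141, 0.001, 2.322]
ft_force: [-2.7, -6.5, 6.2]
opening: 0.163
grip_force: 30.0
```

Call:
{"op": "move_arm", "data": {
  "commands": [
    [[-0.62,0.31,0],[0,0,0],0],
    [[-0.64,0.28,0],[0,0,0],0],
    [[-0.65,0.23,0],[0,0,0],0],
    [[-0.67,0.19,0],[0,0,0],0],
    [[-0.68,0.15,0],[0,0,0],0],
    [[-0.68,0.1,0],[0,0,0],0],
    [[-0.7,0.07,0],[0,0,0],0],
    [[-0.69,0.02,0],[0,0,0],0],
    [[-0.69,-0.03,0],[0,0,0],0],
    [[-0.69,-0.07,0],[0,0,0],0]
  ]
}}

```text
t: 16.2
eef_pos: [549.5, -72.8, 85.4]
tcp_rot: [3.141, 0.003, 2.322]
ft_force: [2.1, -7.6, 3.0]
opening: 0.163
grip_force: 30.0
```

Call:
{"op": "move_arm", "data": {
  "commands": [
    [[0,0,0],[0,0,0],0],
    [[0,0,0],[0,0,0],0],
    [[0,0,0],[0,0,0],0],
    [[0,0,0],[0,0,0],0],
    [[0,0,0],[0,0,0],0]
  ]
}}

```text
t: 16.7
eef_pos: [549.7, -72.8, 85.5]
tcp_rot: [3.141, 0.002, 2.322]
ft_force: [-0.3, -6.8, 4.9]
opening: 0.16
grip_force: 30.0
```

```bash
python3 - <<'E'
from h import *
d=read_camera("side");sc=read_camera("scene");cv2.imwrite("pics/d6.png",d);cv2.imwrite("pics/s6.png",sc)
k=lambda i,x,y,w,h,f:cv2.resize(i[y:y+h,x:x+w],None,fx=f,fy=f,interpolation=cv2.INTER_CUBIC)
cv2.imwrite("pics/c6.png",np.hstack([k(d,270,150,133,150,3),k(sc,210,150,133,150,3)]))
s=state();print(s["t"],s["eef_pos"],s["ft_force"])
E
```

```text
16.8 [549.68118375 -72.83628241  85.46088169] [-0.50605209 -7.35203311  3.76064166]
```

View pics/c6.png

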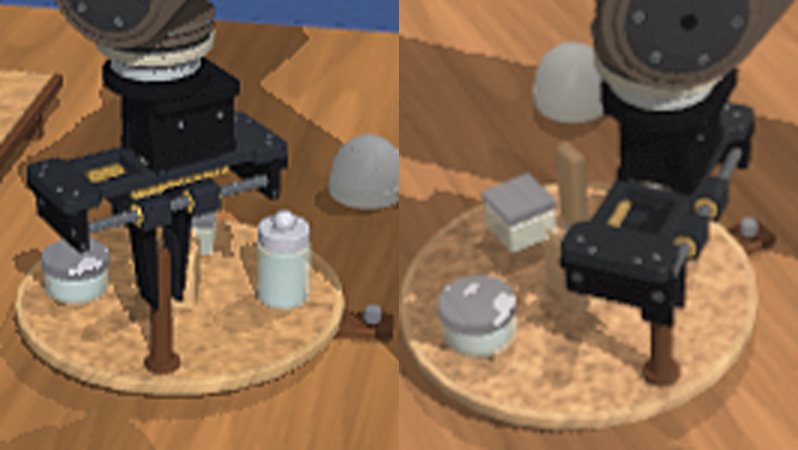

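The view shows the jar at the front by the tongue, the fingers on the post, the spatula still standing, and the knob at side (364,223). I'll check the angle numerically.

```bash
python3 - <<'E'
from h import *
from scipy.optimize import least_squares
A=lambda x,y:(270+x/3,150+y/3);B=lambda x,y:(210+(x-399)/3,150+y/3)
obs=dict(side=dict(bead=A(373,314),knob=A(284,220),post=A(163,361),squat=A(75,257)),scene=dict(bead=B(749,228),post=B(662,369),squat=B(477,303),sq=B(520,198),sp=B(571,151)))
def pts(v):
    x,y,f,q=v; P=lambda r,a,z:np.array([x+r*np.cos(a),y+r*np.sin(a),z])
    return dict(bead=P(158,f,15),knob=P(85,f+q,96),post=P(110,f+q-np.pi/2,31),squat=P(85,f+q+np.pi,60),sq=P(85,f+q+np.pi/2,62),sp=P(0,0,155))
for c,o in obs.items():
    res=lambda v:np.concatenate([proj(c,pts(v)[n])-np.array(p) for n,p in o.items()])
    r=least_squares(res,[562,-178,3.27,0]);print(c,r.x.round(3),"err mm",(85*r.x[3]).round(1),np.abs(r.fun).max().round(1))
E
```

```text
side [ 5.61345e+02 -1.74788e+02  3.27300e+00  1.10000e-02] err mm 0.9 0.8
scene [ 5.65239e+02 -1.81541e+02  3.25500e+00  1.90000e-02] err mm 1.6 0.7
```

Both cameras put the jar within 2 mm of its place, so I'm handing the job in.

```bash
python3 -c "
from h import *
print(env.job_done())"
```

```text
the job is handed in; nothing more can be done
None
```

I've handed the job in, but no verdict came back: the spatula is home and released in the slot, the tall jar is measured within about 2 mm of its front place, and the gripper still holds the post.

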